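# Take the bore of a tube clamp adapter with a telescoping gauge

### The job

Gauge the bore of the tube clamp adapter that is held in the bench vice. Take the middle-sized of the three telescoping gauges by its lock knob, lower it closed and locked to the bottom of the bore, bear down on it lightly while you loosen the knob so that the plungers spring out to the wall, tighten the knob again, and draw the gauge straight out with the size held. Then set it gently back upright in the slot of the wooden block that it came from, still locked at that size; do not force it into the adapter or the block, and leave the other two gauges standing in their slots.

Things in the scene. Friction and masses are not known exactly. Their poses are not given: they have to be found in the camera images.
- gauge_knob (a point): middle-sized telescoping gauge, bare steel, 150 mm long, 0.1 kg, standing upright in its slot: this point is the centre of its knurled lock knob, a dark upright cylinder 15 mm in diameter and 26 mm long that is the top end of the gauge, 137 mm above its underside. z up along the handle (10 mm thick below, 8 mm above); x and y turn with the knob.
- gauge_head (a point): centre of the gauge's crossbar (10 mm thick) at the foot of its handle: 5 mm above the underside, 132 mm below the knob's centre. x along the crossbar and its two plungers, z up along the handle. The slot it starts in lies along x at its start: 53 mm long, 13 mm wide, 40 mm deep, in a wooden block 50 mm high.
- nose_a (a point): outer end of the plunger at +x of the crossbar. At the start both are locked in, their ends about 30 mm apart; let out in the open they spring to 42 mm. A damped spring pushes each out with about 2 N, at some 4 mm/s. Turning the knob anticlockwise (from above) frees them after 0.6 to 0.9 rad; turn it about 1.1 rad to be sure (its stop is beyond 1.5 rad).
- nose_b (a point): outer end of the opposite plunger (-x). Turning the knob back clockwise clamps the plungers where they stand: it holds the size from its first angle on and comes up tight 0.15 to 0.35 rad beyond it. The knob drags with about 0.035 N m both ways; if nothing holds the crossbar, or the knob is tight, the whole gauge turns with the knob instead: gauge_head then turns.
- bore_mouth (a point): centre of the round mouth of the adapter's bore, in the plane of its rim; z up along the bore. Aluminium sleeve, bore 34 mm with a 2 mm chamfer, outside 46 mm, two clamp ears at one side. Its bottom is a plastic spacer of unknown height, 33 to 41 mm below the rim: find it by feel. 10 to 15 N on it keeps the crossbar from turning with the knob; over 25 N is too much.
- rack: wooden block 80 x 190 x 50 mm with three slots along its x, 60 mm apart along its y, in which the three gauges stand in any order; origin at the centre of its underside.
- adapter: tube clamp adapter, aluminium, 75 mm high, upright between the vice's jaws and fixed; origin at the centre of its underside, 75 mm below the rim of its bore.
- small_gauge_mid (a point): the small gauge, 120 mm long, knob 12 mm thick, standing in another slot: its middle, half-way up. Leave it alone.
- large_gauge_mid (a point): the large gauge, 170 mm long, knob 18 mm thick, standing in another slot: its middle, half-way up. Leave it alone.

How it is judged:
By the outcome, as a careful person would: the job done as asked, in the order asked, and still so for the second after the job is handed in, with the robot touching nothing.
It also fails if it takes over 72 s, if anything falls off the work surface, if the arm or the gripper's body presses on something with over 40 N, if the wrist force passes 120 N, or if a joint passes its speed limit or range.

### The arm

A 7-joint arm with a two-finger parallel gripper is mounted at the origin on the work surface. World frame = base frame: x ahead of the robot, y to its left, z up, the work surface at z = 0. Lengths are in m, angles in rad, forces in N, time in s.
With the tool pointing down it reaches from about 0.425 to 1.025 m from the base axis. Payload 9.4 kg.
Tool frame: the origin (TCP) lies at the very end of the fingers, on their centre line; the grasp point (between the pads) lies 19 mm behind it (manip.hold_point_z is the z of the grasp point in the tool frame, in m); z points along the fingers, y is the line along which they close (so a half turn about z gives the same grasp; the last joint's range is limited). The gripper opens to 93 mm and grips with 3 to 60 N. Pads are 15 mm wide; open, the fingers measure 128 mm over their backs; the gripper's body (75 mm by 188 mm) begins 65 mm behind the grasp point.
Start: joints at [1.248, 0.599, -0.003, 1.599, 0.002, 0.943, -0.08], TCP at [0.176, -0.703, 0.219] pointing down, gripper open.
Joint ranges: [-2.57, 2.57], [-0.35, 1.97], [-1.29, 1.29], [0.11, 2.56], [-1.05, 4.19], [0.11, 1.86], [-2.63, 2.63]. Speed limits (rad/s): [2.22, 2.22, 3.01, 3.01, 3.14, 3.14, 3.14].

### API

Orientations are given as a rotation vector (axis times angle).
In Python, from rig import manip gives the robot as it stands.
- The arm moves only by the tool drive_tool, never from a script. Its argument "steps" is a list of rows, each an object with "delta_pos": the shift along the tool's x, y, z in m, a list of three; "twist": the turn, a rotation vector about the tool's x, y, z in degrees, a list of three. In form: [{"delta_pos": [dx, dy, dz], "twist": [wx, wy, wz]}, ...]. A call has 1 to 20 rows; each row is the pose to reach, as a shift and turn from the pose commanded when the call began, along the tool's axes at that moment; what a row does not reach only later rows make up. A row lasts 1/12 s, in which the tool goes at most 41.7 mm and 7.16 degrees, less where a joint would pass 70% of its speed; a pose out of reach is approached as far as the arm can. A call with a gripper value outside its range is refused whole. "grip" is the opening in per cent of the stroke, from 0 (shut) to 100 (fully open), set as the call begins (left out, the last holds). The fingers move at their own pace and stop on an object; the grip force is fixed at half the most. Time passes only in rows, so rows that repeat a pose let the fingers close. It gives the time, the measured TCP pose, the force, the opening and the grip force at its end, in the units of the state.
- manip.read_state(): the state, without advancing time (a new reading comes with each control period).
- manip.snapshot(name): name is "side" or "top"; returns the picture (480x640x3 uint8, red, green, blue); there is no depth.
- manip.camera_params(name): a dict with "fov_y" (degrees; the focal length in pixels is half the picture's height over the tangent of half this angle, whatever the lens; pixels are square), "cx", "cy" (the principal point, pixels), "cam_to_world" (4x4, takes a point from camera to world coordinates). Camera axes: x right, y down, z forward; pixel columns grow to the right and rows downward; lengths in m; the calibration is good to about 2 mm. A picture is of the moment at which its call begins. camera_params takes no time and is no camera call.
- manip.job_done(): hands the job in; it is judged then, once.
Trained networks look in the newest picture that a camera, given by its name, has taken for a name from the list of things; names that differ only in an ending like _2 or _b are one class to them, and where a whole thing is asked for, a point or a joint stands for the part that bears it (a point fixed in the world has none). Each returns a list of dicts, best first, with "confidence" (0 to 1); they miss things now and then, are a little off and sometimes report something else, mostly with a low value. They report only what shows in the picture. A call takes as long as a camera call.
- manip.look_for(label, camera): "uv" ([column, row] in pixels, amid what is visible of it).
- manip.outline_of(label, camera): "region" (480x640 bool, what is visible of it) and "uv" ([column, row] in pixels, amid what is visible of it).
The state is a dict: "time_s": time; "qpos": joint angles; "joint_vel": joint speeds; "joint_torque": joint torques, N m; "tcp_pos": TCP position; "tcp_rot": TCP orientation; "force": force on the tool from outside, world axes, zero at the start; "torque": the same for the moment, N m; "width": opening from 0.0 (shut) to 1.0 (fully open); "gripper_force": force on a finger pad.
Only numpy, scipy, OpenCV 4.12 (cv2) and the standard library are available. Lean on these libraries where they do the work, as an engineer would, in place of code of your own. Each camera call takes 0.05 s, during which the arm holds its last target. There are 200 camera calls.

## Working session

There is one attempt and no reset: what is moved stays moved. The work goes in short steps, Python scripts to look and compute and a tool call to move; the robot and the scene stay as the last step left them, time stands still between calls to the robot, and variables do not carry over. Pictures are saved under pics/ and viewed, at most 10 in all, crops included, and the job is handed in when it is done.

Besides the shell and the picture viewer there is one more tool, called after ">>>" as name(argument=value, ...) on one line, values as JSON. drive_tool: Moves the arm, as the interface text tells. Its arguments: {"type":"object","properties":{"steps":{"type":"array"},"grip":{"type":"number"}},"required":["steps"]}

```bash
ls; mkdir -p pics
cat > h.py <<'E'
import numpy as np, cv2
from rig import manip
from scipy.spatial.transform import Rotation as R
def ray(cam,uv):
    p=manip.camera_params(cam); f=240/np.tan(np.radians(p['fov_y'])/2); T=np.array(p['cam_to_world'])
    d=T[:3,:3]@np.array([(uv[0]-p['cx'])/f,(uv[1]-p['cy'])/f,1]); return T[:3,3],d/np.linalg.norm(d)
def atz(cam,uv,z):
    o,d=ray(cam,uv); return o+d*(z-o[2])/d[2]
def proj(cam,X):
    p=manip.camera_params(cam); f=240/np.tan(np.radians(p['fov_y'])/2); T=np.array(p['cam_to_world'])
    c=T[:3,:3].T@(np.array(X)-T[:3,3]); return np.array([f*c[0]/c[2]+p['cx'],f*c[1]/c[2]+p['cy']])
def tri(ra,rb):
    (o1,d1),(o2,d2)=ra,rb
    A=np.stack([d1,-d2],1); s=np.linalg.lstsq(A,o2-o1,rcond=None)[0]
    a=o1+d1*s[0]; b=o2+d2*s[1]; return (a+b)/2,np.linalg.norm(a-b)
def snap(cam,name):
    im=manip.snapshot(cam); cv2.imwrite(f'pics/{name}.png',im[:,:,::-1]); return im
E
python3 - <<'E'
from h import *
np.set_printoptions(precision=4,suppress=True)
for c in('side','top'):
    snap(c,c+'0'); p=manip.camera_params(c); print(c,p['fov_y'],np.array(p['cam_to_world']))
uv={}
for l in('gauge_knob','gauge_head','bore_mouth','small_gauge_mid','large_gauge_mid','rack','adapter'):
    for c in('side','top'):
        r=manip.look_for(l,c); print(l,c,[(np.round(x['uv'],1),round(x['confidence'],2)) for x in r[:3]])
        if r: uv[l,c]=r[0]['uv']
    if (l,'side') in uv and (l,'top') in uv: print('  tri',*tri(ray('side',uv[l,'side']),ray('top',uv[l,'top'])))
s=manip.read_state(); print(s['time_s'],s['tcp_pos'],s['tcp_rot'],manip.hold_point_z,s['force'],s['width'])
print(R.from_rotvec(s['tcp_rot']).as_matrix())
E
```

```text
pics
side 51.203833303639534 [[-0.7298 -0.3492  0.5877  0.0835]
 [-0.6835  0.3884 -0.618   0.5111]
 [-0.0124 -0.8528 -0.5221  0.5489]
 [ 0.      0.      0.      1.    ]]
top 54.70048287590465 [[ 0.0022 -0.9928  0.12    0.4348]
 [-1.     -0.0024 -0.0019  0.0152]
 [ 0.0022 -0.12   -0.9928  0.9216]
 [ 0.      0.      0.      1.    ]]
gauge_knob side [(array([209., 300.]), 0.68)]
gauge_knob top [(array([226.9, 233.1]), 0.71)]
  tri [0.5613 0.1946 0.1063] 0.05623447195421831
gauge_head side [(array([210.1, 319.4]), 0.91)]
gauge_head top [(array([187.9, 235.7]), 0.66)]
  tri [0.538  0.2404 0.1165] 0.0044564423536000985
bore_mouth side [(array([408.7, 204.9]), 0.77)]
bore_mouth top [(array([447.4, 231.6]), 0.71)]
  tri [ 0.5444 -0.2196  0.106 ] 0.004331078232809828
small_gauge_mid side [(array([244.4, 309.2]), 0.75)]
small_gauge_mid top [(array([230.1, 235.4]), 0.69), (array([221.3, 228.6]), 0.47)]
  tri [0.545  0.1745 0.0891] 0.012225341925441578
large_gauge_mid side [(array([268.6, 263.1]), 0.66)]
large_gauge_mid top [(array([255.3, 219.7]), 0.82)]
  tri [0.5614 0.1185 0.1346] 0.0016912454453581727
rack side [(array([405.7, 204.8]), 0.75), (array([241.6, 352.8]), 0.59)]
rack top [(array([226.9, 235.5]), 0.59)]
  tri [0.441  0.0978 0.2919] 0.16341745390331572
adapter side [(array([404.8, 204.6]), 0.73)]
adapter top [(array([446.9, 231.3]), 0.63)]
  tri [ 0.5475 -0.2168  0.1066] 0.0020748495238647065
0.8 [ 0.1764 -0.7032  0.2186] [ 3.1179  0.3852 -0.0001] -0.0188 [ 0.5674 -1.0848 -0.2437] 1.000601074561311
[[ 0.9699  0.2434 -0.0001]
 [ 0.2434 -0.9699 -0.    ]
 [-0.0001  0.     -1.    ]]
```

View pics/side0.png

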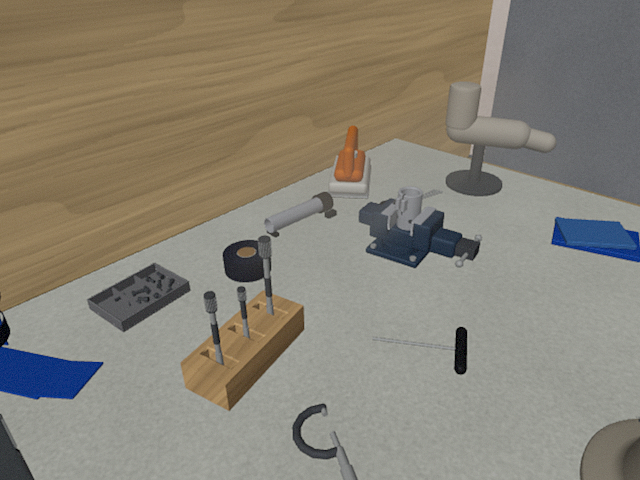

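View pics/top0.png

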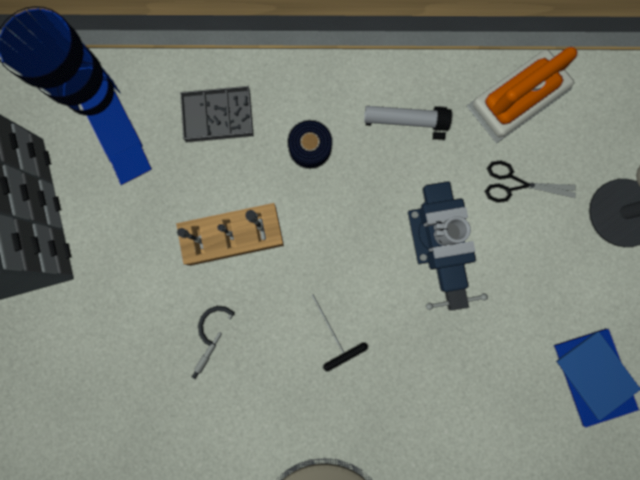

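Three gauges stand in the rack: the left one at side (210,302)–(220,360), top about (185,233), looks like the middle-sized one. The small one is in the centre and the large one on the right. The bore is at side (410,193), top (455,230). Next I'll enlarge these areas.

Run:
```python
from h import *
t=cv2.imread('pics/top0.png'); s=cv2.imread('pics/side0.png')
a=cv2.resize(t[195:270,170:290],(800,500),interpolation=cv2.INTER_CUBIC)
cv2.imwrite('pics/c1.png',a)
b=np.hstack([cv2.resize(s[280:380,170:230],(360,600),interpolation=cv2.INTER_CUBIC), np.vstack([cv2.resize(s[175:235,375:435],(300,300),interpolation=cv2.INTER_CUBIC),cv2.resize(t[200:260,425:485],(300,300),interpolation=cv2.INTER_CUBIC)])])
cv2.imwrite('pics/c2.png',b)
```

```text
(no output)
```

View pics/c1.png

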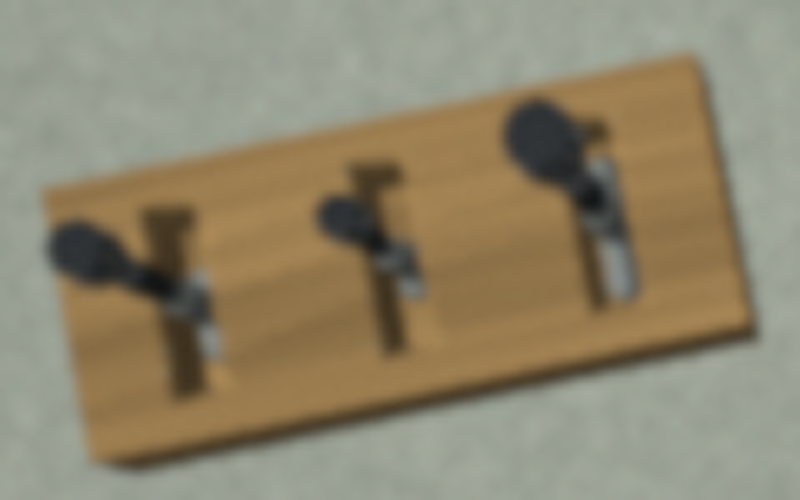

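View pics/c2.png

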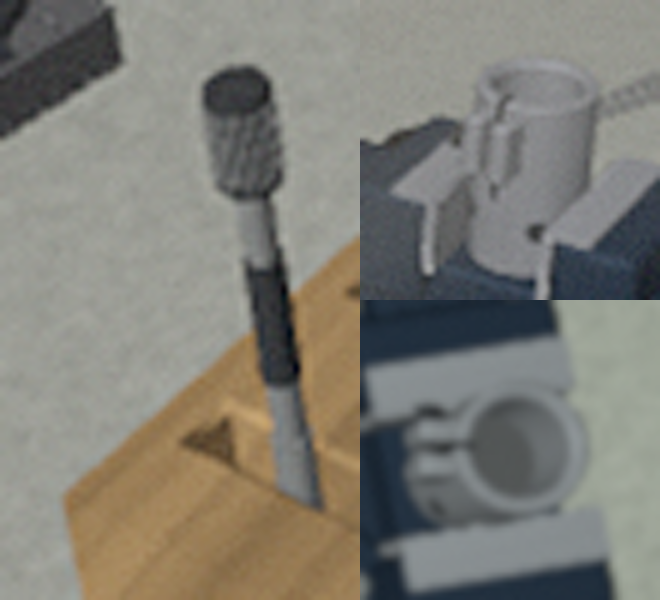

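The crops show the knob's top disc at side (209.5,294.7) and the knob at top (183.2,232.5). The rim's centre is at side (410.6,192.4) and top (458,229.6). The left gauge's knob size lies between the other two.

Run:
```python
from h import *
np.set_printoptions(precision=4,suppress=True)
print('knobtop',*tri(ray('side',(209.5,294.7)),ray('top',(182.9,232.2))))
print('knobc',*tri(ray('side',(210.2,302)),ray('top',(183.5,232.6))))
print('rim',*tri(ray('side',(410.6,192.4)),ray('top',(458,229.6))))
cs=[atz('top',(170+u/6.667,195+v/6.667),.05) for u,v in((42,187),(695,57),(752,325),(97,462))]
print(np.array(cs)); C=np.mean(cs,0); print('rackC',C, [np.linalg.norm(cs[i]-cs[(i+1)%4]) for i in range(4)])
sl=[[atz('top',(170+u/6.667,195+v/6.667),.05) for u,v in q] for q in (((168,212),(190,397)),((375,165),(395,352)),((593,122),(612,305)))]
for a,b in sl: print('slot',a,b,(a+b)/2,np.degrees(np.arctan2(*(a-b)[1::-1])))
# fit rim from candidates: project predicted rims
import scipy.optimize as so
T=manip.camera_params('side')
for nm,cam in(('knob','top'),('knob','side'),('bore','top'),('bore','side')):
    r=manip.outline_of({'knob':'gauge_knob','bore':'bore_mouth'}[nm],cam)
    for q in r[:2]:
        ys,xs=np.nonzero(q['region']); print(nm,cam,round(q['confidence'],2),xs.min(),xs.max(),ys.min(),ys.max(),xs.mean(),ys.mean())
```

```text
knobtop [0.5379 0.237  0.1557] 0.0017531832267431882
knobc [0.5381 0.2385 0.1448] 7.814945205973055e-05
rim [ 0.5469 -0.2307  0.1274] 0.00028055284709167203
[[0.569  0.28   0.05  ]
 [0.6071 0.0946 0.05  ]
 [0.5299 0.0775 0.05  ]
 [0.4906 0.2615 0.05  ]]
rackC [0.5491 0.1784 0.05  ] [np.float64(0.18929549392918318), np.float64(0.07904123789480146), np.float64(0.18822577665094223), np.float64(0.08046519001242854)]
slot [0.5618 0.2439 0.05  ] [0.5091 0.2359 0.05  ] [0.5355 0.2399 0.05  ] 8.601043768277549
slot [0.5755 0.1854 0.05  ] [0.522  0.1784 0.05  ] [0.5488 0.1819 0.05  ] 7.474531809898368
slot [0.5881 0.1235 0.05  ] [0.5355 0.1172 0.05  ] [0.5618 0.1203 0.05  ] 6.814297334092172
knob top 0.52 177 188 228 237 182.59803921568627 232.57843137254903
knob side 0.71 203 216 291 313 209.52439024390245 301.9552845528455
knob side 0.56 257 272 236 314 265.93843594009985 269.23793677204657
bore top 0.61 434 470 216 245 450.9942775393419 230.92703862660943
bore side 0.66 392 421 187 230 406.901776384535 206.61024033437826
```

Run:
```python
from h import *
np.set_printoptions(precision=3,suppress=True)
b=atz('side',(474,183),0); print('lamp base',b, atz('top',(622,210),0))
for z in (.1,.15,.2,.25,.3): print(z,proj('side',[b[0],b[1],z]),proj('top',[b[0],b[1],z]))
o,d=ray('side',(550,142)); print([o+d*(z-o[2])/d[2] for z in(.1,.2)])
p=manip.camera_params('side'); print(p['cx'],p['cy'])
```

```text
lamp base [ 0.598 -0.607  0.   ] [ 0.606 -0.603  0.   ]
0.1 [480.086 145.785] [661.234 204.29 ]
0.15 [483.327 125.965] [683.039 198.597]
0.2 [486.712 105.265] [707.78  192.137]
0.25 [490.251  83.624] [736.094 184.743]
0.3 [493.954  60.977] [768.814 176.199]
[array([ 0.481, -0.744,  0.1  ]), array([ 0.392, -0.465,  0.2  ])]
318.9810980691384 240.07736491843232
```

>>> drive_tool(steps=[{"delta_pos": [0,0,-0.04],"twist": [0,0,0]},{"delta_pos": [0,0,-0.08],"twist": [0,0,0]},{"delta_pos": [0,0,-0.12],"twist": [0,0,0]},{"delta_pos": [0.25,-0.33,-0.12],"twist": [0,0,-44]},{"delta_pos": [0.25,-0.33,-0.12],"twist": [0,0,-44]},{"delta_pos": [0.25,-0.33,-0.12],"twist": [0,0,-44]},{"delta_pos": [0.25,-0.33,-0.12],"twist": [0,0,-44]},{"delta_pos": [0.25,-0.33,-0.12],"twist": [0,0,-44]},{"delta_pos": [0.25,-0.33,-0.12],"twist": [0,0,-44]},{"delta_pos": [0.25,-0.33,-0.12],"twist": [0,0,-44]},{"delta_pos": [0.25,-0.33,-0.12],"twist": [0,0,-44]},{"delta_pos": [0.25,-0.33,-0.12],"twist": [0,0,-44]},{"delta_pos": [0.25,-0.33,-0.12],"twist": [0,0,-44]},{"delta_pos": [0.25,-0.33,-0.12],"twist": [0,0,-44]},{"delta_pos": [0.25,-0.33,-0.12],"twist": [0,0,-44]},{"delta_pos": [0.25,-0.33,-0.12],"twist": [0,0,-44]}])

```text
time_s: 2.33
tcp_pos: [0.3384, -0.3229, 0.3389]
tcp_rot: [2.746, 1.525, -0.0]
force: [-0.4, -0.5, 0.3]
width: 1.002
gripper_force: 0.0
```

```bash
cat >> h.py <<'E'
def goto(p,yawy):
    """delta_pos and twist (tool axes) to TCP p with tool y at world yaw yawy (deg), pointing down"""
    s=manip.read_state(); M=R.from_rotvec(s['tcp_rot']); a=np.radians(yawy); y=np.array([np.cos(a),np.sin(a),0]); z=np.array([0,0,-1.]); 
    G=R.from_matrix(np.stack([np.cross(y,z),y,z],1))
    print('t',s['time_s'],'tcp',s['tcp_pos'],'yawy',np.degrees(np.arctan2(M.as_matrix()[1,1],M.as_matrix()[0,1])),'F',np.round(s['force'],2),'T',np.round(s['torque'],3),'w',round(s['width'],3),'q7',round(s['qpos'][6],2))
    print('dpos',M.inv().apply(np.array(p)-s['tcp_pos']).round(4),'twist',np.degrees((M.inv()*G).as_rotvec()).round(2))
E
python3 -c "
from h import *
goto([.538,.238,.26],12)"
```

```text
t 2.3333 tcp [ 0.33844884 -0.32288599  0.33888398] yawy -31.911517396482086 F [-0.36 -0.46  0.28] T [-0.082 -0.022  0.001] w 1.002 q7 0.01
dpos [ 0.5817 -0.1271  0.0784] twist [ 2.000e-02  5.000e-02 -4.391e+01]
```

>>> drive_tool(steps=[{"delta_pos": [0.582,-0.127,0.078],"twist": [0,0,-43.9]},{"delta_pos": [0.582,-0.127,0.078],"twist": [0,0,-43.9]},{"delta_pos": [0.582,-0.127,0.078],"twist": [0,0,-43.9]},{"delta_pos": [0.582,-0.127,0.078],"twist": [0,0,-43.9]},{"delta_pos": [0.582,-0.127,0.078],"twist": [0,0,-43.9]},{"delta_pos": [0.582,-0.127,0.078],"twist": [0,0,-43.9]},{"delta_pos": [0.582,-0.127,0.078],"twist": [0,0,-43.9]},{"delta_pos": [0.582,-0.127,0.078],"twist": [0,0,-43.9]},{"delta_pos": [0.582,-0.127,0.078],"twist": [0,0,-43.9]},{"delta_pos": [0.582,-0.127,0.078],"twist": [0,0,-43.9]},{"delta_pos": [0.582,-0.127,0.078],"twist": [0,0,-43.9]},{"delta_pos": [0.582,-0.127,0.078],"twist": [0,0,-43.9]},{"delta_pos": [0.582,-0.127,0.078],"twist": [0,0,-43.9]},{"delta_pos": [0.582,-0.127,0.078],"twist": [0,0,-43.9]},{"delta_pos": [0.582,-0.127,0.078],"twist": [0,0,-43.9]},{"delta_pos": [0.582,-0.127,0.078],"twist": [0,0,-43.9]},{"delta_pos": [0.582,-0.127,0.078],"twist": [0,0,-43.9]},{"delta_pos": [0.582,-0.127,0.078],"twist": [0,0,-43.9]}])

```text
time_s: 3.83
tcp_pos: [0.539, 0.2366, 0.26]
tcp_rot: [1.98, 2.439, -0.003]
force: [-0.1, -1.0, 0.2]
width: 1.002
gripper_force: 0.0
```

```bash
python3 -c "
from h import *
goto([.538,.238,.13],12); im=snap('side','s1'); cv2.imwrite('pics/s1c.png',cv2.resize(im[200:400,120:360,::-1],(720,600),interpolation=cv2.INTER_CUBIC))"
```

```text
t 3.8333 tcp [0.53898671 0.23663509 0.26001018] yawy 11.846721009787444 F [-0.11 -0.96  0.15] T [ 0.005 -0.081 -0.032] w 1.002 q7 -0.65
dpos [ 0.0017 -0.0005  0.13  ] twist [-0.07  0.07 -0.15]
```

View pics/s1c.png

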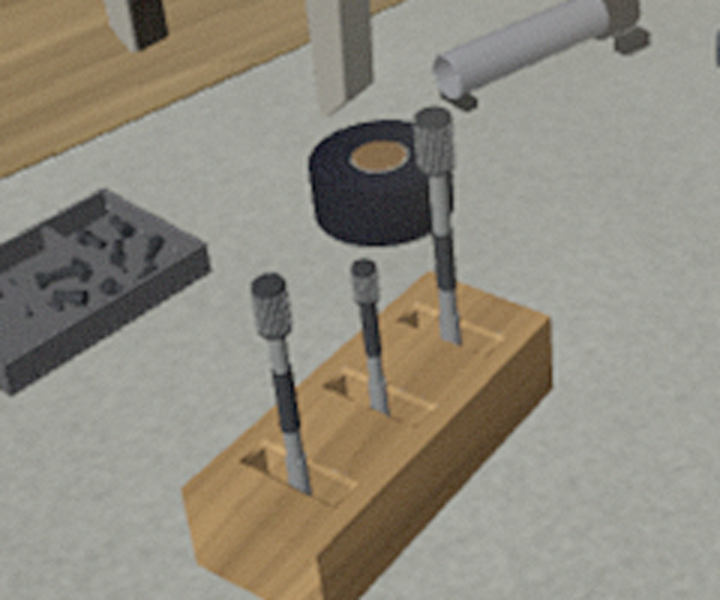

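The side crop shows all three gauges standing, and the fingers clear and spread along the slot (crop (140,25) and (340,60)). The knob is at (270,305). I'll descend and grip.

>>> drive_tool(steps=[{"delta_pos": [0.001,0,0.03],"twist": [0,0,0]},{"delta_pos": [0.001,0,0.06],"twist": [0,0,0]},{"delta_pos": [0.001,0,0.09],"twist": [0,0,0]},{"delta_pos": [0.001,0,0.11],"twist": [0,0,0]},{"delta_pos": [0.001,0,0.12],"twist": [0,0,0]},{"delta_pos": [0.001,0,0.13],"twist": [0,0,0]},{"delta_pos": [0.001,0,0.132],"twist": [0,0,0]},{"delta_pos": [0.001,0,0.132],"twist": [0,0,0]}])

```text
time_s: 4.55
tcp_pos: [0.5386, 0.2394, 0.1289]
tcp_rot: [1.978, 2.44, 0.0]
force: [1.0, 1.1, 0.1]
width: 1.002
gripper_force: 0.0
```

>>> drive_tool(grip=0, steps=[{"delta_pos": [0,0,0],"twist": [0,0,0]},{"delta_pos": [0,0,0],"twist": [0,0,0]},{"delta_pos": [0,0,0],"twist": [0,0,0]},{"delta_pos": [0,0,0],"twist": [0,0,0]},{"delta_pos": [0,0,0],"twist": [0,0,0]},{"delta_pos": [0,0,0],"twist": [0,0,0]},{"delta_pos": [0,0,0],"twist": [0,0,0]},{"delta_pos": [0,0,0],"twist": [0,0,0]},{"delta_pos": [0,0,0],"twist": [0,0,0]},{"delta_pos": [0,0,0],"twist": [0,0,0]},{"delta_pos": [0,0,0],"twist": [0,0,0]},{"delta_pos": [0,0,0],"twist": [0,0,0]}])

```text
time_s: 5.55
tcp_pos: [0.5382, 0.2399, 0.1286]
tcp_rot: [-1.977, -2.441, 0.0]
force: [0.0, 0.3, -0.3]
width: 0.186
gripper_force: 0.0
```

```bash
python3 -c "
from h import *
goto([.538,.238,.25],12); im=snap('side','s2'); cv2.imwrite('pics/s2c.png',cv2.resize(im[200:400,120:360,::-1],(720,600),interpolation=cv2.INTER_CUBIC))"
```

```text
t 5.55 tcp [0.53823048 0.23988467 0.12855176] yawy 11.98883400724702 F [ 0.05  0.32 -0.32] T [-0.07  -0.104 -0.067] w 0.186 q7 -0.79
dpos [-0.0018 -0.0006 -0.1214] twist [-0.01 -0.   -0.01]
```

View pics/s2c.png

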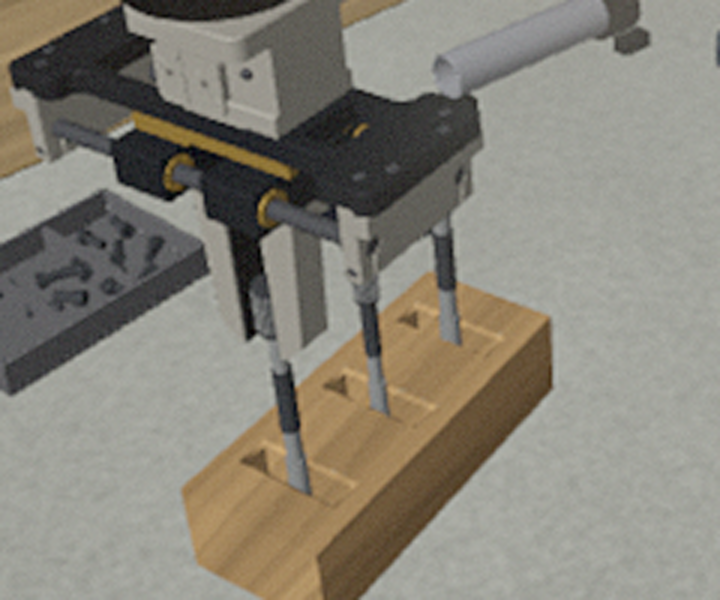

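The fingers straddle the knob (crop (262,305)) but have not closed fully yet. The other gauges are clear. I'll let the grip finish.

>>> drive_tool(steps=[{"delta_pos": [-0.001,0,0],"twist": [0,0,0]},{"delta_pos": [-0.001,0,0],"twist": [0,0,0]},{"delta_pos": [-0.001,0,0],"twist": [0,0,0]},{"delta_pos": [-0.001,0,0],"twist": [0,0,0]},{"delta_pos": [-0.001,0,0],"twist": [0,0,0]},{"delta_pos": [-0.001,0,0],"twist": [0,0,0]}])

```text
time_s: 6.1
tcp_pos: [0.5384, 0.2389, 0.1286]
tcp_rot: [-1.977, -2.441, 0.0]
force: [-0.5, 0.5, -0.7]
width: 0.154
gripper_force: 30.0
```

>>> drive_tool(steps=[{"delta_pos": [0,0,-0.005],"twist": [0,0,0]},{"delta_pos": [0,0,-0.01],"twist": [0,0,0]},{"delta_pos": [0,0,-0.02],"twist": [0,0,0]},{"delta_pos": [0,0,-0.03],"twist": [0,0,0]},{"delta_pos": [0,0,-0.04],"twist": [0,0,0]},{"delta_pos": [0,0,-0.06],"twist": [0,0,0]},{"delta_pos": [0,0,-0.08],"twist": [0,0,0]},{"delta_pos": [0,0,-0.1],"twist": [0,0,0]},{"delta_pos": [0,0,-0.12],"twist": [0,0,0]},{"delta_pos": [0,0,-0.14],"twist": [0,0,0]},{"delta_pos": [0,0,-0.16],"twist": [0,0,0]},{"delta_pos": [0,0,-0.18],"twist": [0,0,0]},{"delta_pos": [0,0,-0.18],"twist": [0,0,0]}])

```text
time_s: 7.18
tcp_pos: [0.5396, 0.2402, 0.3134]
tcp_rot: [1.976, 2.439, 0.009]
force: [-0.4, 0.2, -0.9]
width: 0.154
gripper_force: 30.0
```

```bash
python3 -c "
from h import *
np.set_printoptions(precision=4,suppress=True)
goto([.547,-.231,.31],0)
for c in('side','top'):
    im=snap(c,'l_'+c)
    for l in('gauge_head','nose_a','gauge_knob','bore_mouth'):
        print(c,l,[(np.round(x['uv'],1),round(x['confidence'],2)) for x in manip.look_for(l,c)[:2]])
im=cv2.imread('pics/l_side.png'); s=manip.read_state()['tcp_pos']
u,v=proj('side',s-[0,0,.113]).astype(int); print(u,v,proj('side',s-[0,0,.113]))
u0,v0=max(u-60,0),max(v-70,0)
cv2.imwrite('pics/l_sc.png',cv2.resize(im[v0:v0+90,u0:u0+120],(800,600),interpolation=cv2.INTER_CUBIC)); print(u0,v0)
"
```

```text
t 7.1833 tcp [0.5396 0.2402 0.3134] yawy 11.988799896850875 F [-0.43  0.16 -0.9 ] T [ 0.005 -0.132 -0.009] w 0.154 q7 -0.61
dpos [-0.4624 -0.0906  0.0022] twist [ 0.35 -0.13 11.99]
side gauge_head [(array([192.4, 219.7]), 0.73), (array([242.5, 310.2]), 0.45)]
side nose_a []
side gauge_knob [(array([181.4, 168.6]), 0.5)]
side bore_mouth [(array([405., 207.]), 0.7)]
top gauge_head [(array([172.7, 226.9]), 0.53)]
top nose_a []
top gauge_knob []
top bore_mouth [(array([447.6, 232.7]), 0.67)]
204 270 [204.8437 270.1308]
144 200
```

View pics/l_sc.png

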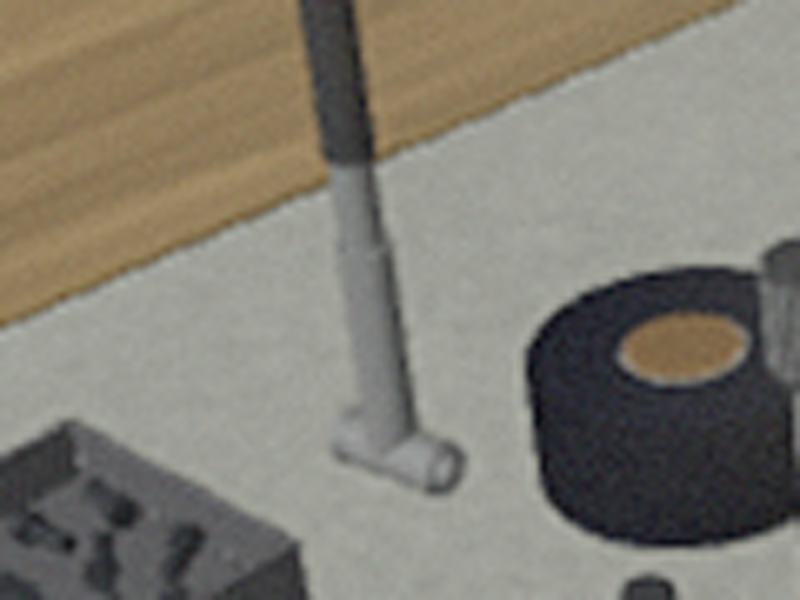

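The lifted gauge hangs straight, with its crossbar still along the slot direction and its head at side (203,268), within about 2 px of the prediction. Next I'll carry it high to above the bore.

>>> drive_tool(steps=[{"delta_pos": [0,0,-0.02],"twist": [0,0,0]},{"delta_pos": [0,0,-0.045],"twist": [0,0,0]},{"delta_pos": [-0.02,-0.004,-0.05],"twist": [0,0,1]},{"delta_pos": [-0.05,-0.01,-0.05],"twist": [0,0,2]},{"delta_pos": [-0.085,-0.017,-0.05],"twist": [0,0,3]},{"delta_pos": [-0.12,-0.024,-0.05],"twist": [0,0,4]},{"delta_pos": [-0.155,-0.031,-0.05],"twist": [0,0,5]},{"delta_pos": [-0.19,-0.038,-0.05],"twist": [0,0,6]},{"delta_pos": [-0.225,-0.045,-0.05],"twist": [0,0,7]},{"delta_pos": [-0.26,-0.052,-0.05],"twist": [0,0,8]},{"delta_pos": [-0.295,-0.058,-0.05],"twist": [0,0,9]},{"delta_pos": [-0.33,-0.065,-0.05],"twist": [0,0,10]},{"delta_pos": [-0.365,-0.072,-0.05],"twist": [0,0,11]},{"delta_pos": [-0.4,-0.079,-0.05],"twist": [0,0,12]},{"delta_pos": [-0.43,-0.085,-0.05],"twist": [0,0,12]},{"delta_pos": [-0.45,-0.089,-0.05],"twist": [0,0,12]},{"delta_pos": [-0.462,-0.091,-0.04],"twist": [0,0,12]},{"delta_pos": [-0.462,-0.091,-0.02],"twist": [0,0,12]},{"delta_pos": [-0.462,-0.091,0],"twist": [0,0,12]},{"delta_pos": [-0.462,-0.091,0.01],"twist": [0,0,12]}])

```text
time_s: 9.35
tcp_pos: [0.5444, -0.231, 0.2956]
tcp_rot: [-2.219, -2.22, 0.001]
force: [0.8, -0.0, -1.2]
width: 0.155
gripper_force: 30.0
```

>>> drive_tool(steps=[{"delta_pos": [0,0,0.005],"twist": [0,0,0]},{"delta_pos": [0,0,0.01],"twist": [0,0,0]},{"delta_pos": [0,0,0.015],"twist": [0,0,0]},{"delta_pos": [0,0,0.015],"twist": [0,0,0]},{"delta_pos": [0,0,0.015],"twist": [0,0,0]}])

```text
time_s: 9.77
tcp_pos: [0.5457, -0.2318, 0.284]
tcp_rot: [2.221, 2.221, 0.0]
force: [0.1, -0.8, -1.5]
width: 0.151
gripper_force: 30.0
```

```bash
python3 -c "
from h import *
np.set_printoptions(precision=4,suppress=True)
goto([.547,-.231,.275],0)
ims={c:snap(c,'b_'+c) for c in('side','top')}
s=manip.read_state()['tcp_pos']
for c in ims: print(c,'head pred',proj(c,s-[0,0,.1136]),'rim pred',proj(c,[.547,-.231,.127]),[(np.round(x['uv'],1),round(x['confidence'],2)) for x in manip.look_for('gauge_head',c)[:2]])
a=cv2.imread('pics/b_side.png')[160:220,370:450]; b=cv2.imread('pics/b_top.png')[200:260,420:500]
cv2.imwrite('pics/bc.png',cv2.resize(a,(800,600),interpolation=cv2.INTER_CUBIC)); cv2.imwrite('pics/bt.png',cv2.resize(b,(800,600),interpolation=cv2.INTER_CUBIC))
"
```

```text
t 9.7667 tcp [ 0.5457 -0.2318  0.284 ] yawy 0.0039949906673658366 F [ 0.1  -0.83 -1.5 ] T [-0.017 -0.075 -0.012] w 0.151 q7 0.07
dpos [0.0008 0.0013 0.009 ] twist [0.03 0.01 0.  ]
side head pred [413.5403 171.2929] rim pred [410.7199 192.5384] [(array([416.5, 136.6]), 0.71)]
top head pred [466.821  226.5606] rim pred [458.0721 229.5179] [(array([472.3, 222.1]), 0.84)]
```

View pics/bc.png

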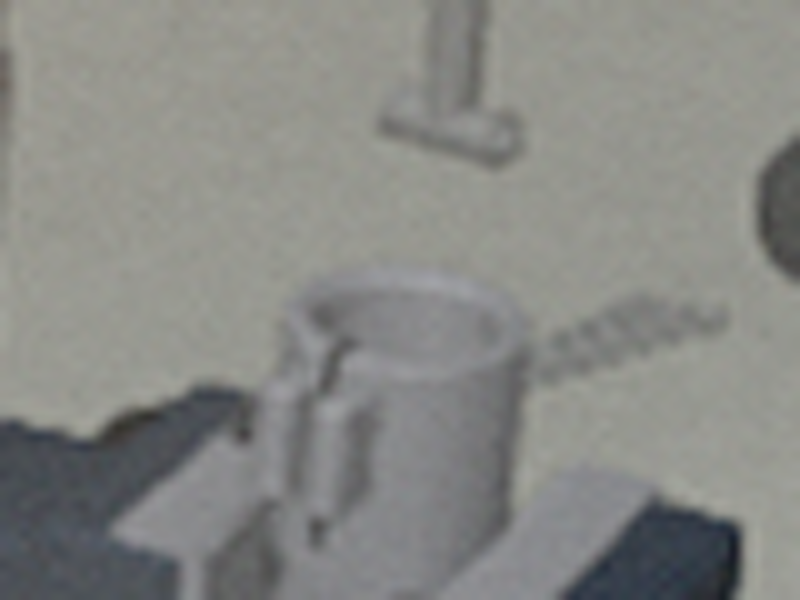

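In this crop the head's centre is at (450,128), so side (415,172.8). The rim's centre is at (408,325), so side (410.8,192.5). Now the top view.

View pics/bt.png

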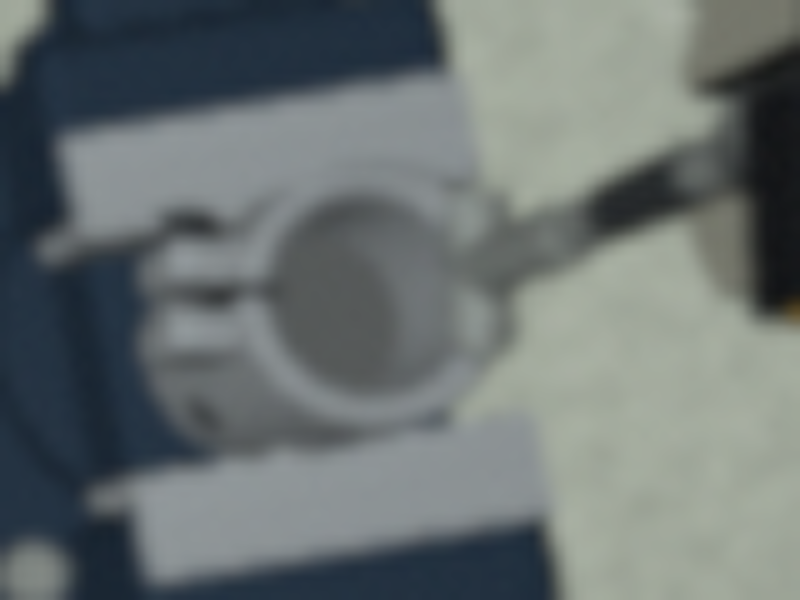

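The head is at top (468,226.2) and the rim's centre at top (456.6,229.6). I'll triangulate both in the same pictures.

```bash
python3 -c "
from h import *
np.set_printoptions(precision=4,suppress=True)
H=tri(ray('side',(415,172.8)),ray('top',(468,226.2))); B=tri(ray('side',(410.8,192.5)),ray('top',(456.6,229.6)))
print('head',*H,'rim',*B,'rim-head',B[0]-H[0]); s=manip.read_state()['tcp_pos']; print(s, s-[0,0,.1136]-H[0])
# refine by known heights: head z known
hz=s[2]-.1136
for c,u in(('side',(415,172.8)),('top',(468,226.2))): print('head',c,atz(c,u,hz))
for c,u in(('side',(410.8,192.5)),('top',(456.6,229.6))): print('rim',c,atz(c,u,.127))
# outline-based refine of head and rim by gray diff
a=cv2.imread('pics/side0.png').astype(float);b=cv2.imread('pics/b_side.png').astype(float)
d=np.abs(a-b).sum(2)[160:186,400:432]
m=d>45
for r in range(m.shape[0]): print(160+r,''.join('#' if x else '.' for x in m[r]))
"
```

```text
head [ 0.5461 -0.236   0.1662] 0.0021849207607732442 rim [ 0.5461 -0.2284  0.1283] 0.0014257362683446342 rim-head [-0.      0.0076 -0.0379]
[ 0.5457 -0.232   0.2842] [-0.0004  0.004   0.0044]
head side [ 0.54   -0.2282  0.1706]
head top [ 0.5464 -0.2339  0.1706]
rim side [ 0.547  -0.2312  0.127 ]
rim top [ 0.5469 -0.2284  0.127 ]
160 .............######.............
161 .............######.............
162 .............##.###.............
163 .............##.###.............
164 .............##.###.............
165 .............#.###..............
166 .............######.............
167 .............#####..............
168 .............######.............
169 ............##.###..............
170 .............#.###..............
171 ........#....##....###..........
172 ........####.......###..........
173 ........########...#.#..........
174 ...........#########.##.........
175 ...............#######..........
176 ..................###...........
177 ................................
178 ................................
179 ................................
180 ................................
181 ................................
182 ................................
183 ................................
184 ................................
185 ................................
```

>>> drive_tool(steps=[{"delta_pos": [0.002,0,0],"twist": [0,0,0]},{"delta_pos": [0.0045,0.0005,0.003],"twist": [0,0,0]},{"delta_pos": [0.0045,0.0005,0.008],"twist": [0,0,0]},{"delta_pos": [0.0045,0.0005,0.014],"twist": [0,0,0]},{"delta_pos": [0.0045,0.0005,0.02],"twist": [0,0,0]},{"delta_pos": [0.0045,0.0005,0.024],"twist": [0,0,0]},{"delta_pos": [0.0045,0.0005,0.025],"twist": [0,0,0]},{"delta_pos": [0.0045,0.0005,0.025],"twist": [0,0,0]},{"delta_pos": [0.0045,0.0005,0.025],"twist": [0,0,0]}])

```text
time_s: 10.72
tcp_pos: [0.546, -0.2275, 0.2585]
tcp_rot: [-2.222, -2.221, 0.0]
force: [0.1, 0.5, -1.5]
width: 0.155
gripper_force: 30.0
```

```bash
python3 -c "
from h import *
np.set_printoptions(precision=4,suppress=True)
goto([.547,-.231,.275],0)
s=manip.read_state()['tcp_pos']
for c in('side','top'):
    snap(c,'e_'+c); print(c,'head pred',proj(c,s-[0,0,.1136]),'at rim z',proj(c,[s[0],s[1],.1275]))
a=cv2.imread('pics/e_side.png')[160:220,380:440]; b=cv2.imread('pics/e_top.png')[200:260,430:490]
cv2.imwrite('pics/ec.png',np.hstack([cv2.resize(x,(400,400),interpolation=cv2.INTER_CUBIC) for x in(a,b)]))
"
```

```text
t 10.7167 tcp [ 0.546  -0.2275  0.2585] yawy -0.015993004376664507 F [ 0.14  0.52 -1.54] T [-0.123 -0.08   0.   ] w 0.155 q7 0.04
dpos [-0.0035  0.001  -0.0165] twist [-0.01 -0.   -0.02]
side head pred [410.9089 184.6815] at rim z [410.1402 193.0734]
top head pred [459.2485 228.6433] at rim z [456.147  230.0662]
```

View pics/ec.png

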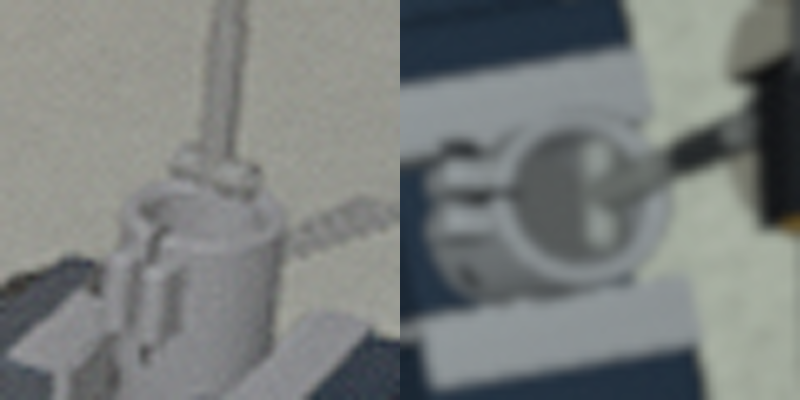

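Both views show the head just over the mouth. It needs about 1 mm more in +x and +y. I'll lower it slowly and watch the force.

>>> drive_tool(steps=[{"delta_pos": [0.001,0.001,0.0],"twist": [0,0,0]},{"delta_pos": [0.001,0.001,0.003],"twist": [0,0,0]},{"delta_pos": [0.001,0.001,0.006],"twist": [0,0,0]},{"delta_pos": [0.001,0.001,0.009],"twist": [0,0,0]},{"delta_pos": [0.001,0.001,0.011],"twist": [0,0,0]},{"delta_pos": [0.001,0.001,0.013],"twist": [0,0,0]},{"delta_pos": [0.001,0.001,0.015],"twist": [0,0,0]},{"delta_pos": [0.001,0.001,0.015],"twist": [0,0,0]},{"delta_pos": [0.001,0.001,0.015],"twist": [0,0,0]}])

```text
time_s: 11.57
tcp_pos: [0.5468, -0.2265, 0.2435]
tcp_rot: [-2.222, -2.221, 0.0]
force: [-0.0, -0.3, -2.0]
width: 0.154
gripper_force: 30.0
```

```bash
python3 -c "
from h import *
goto([.547,-.231,.275],0)"
```

```text
t 11.5667 tcp [ 0.54683251 -0.22646084  0.24347831] yawy -0.017878845597493954 F [-0.02 -0.35 -1.98] T [-0.066 -0.085  0.03 ] w 0.154 q7 0.03
dpos [-0.0045  0.0002 -0.0315] twist [-0.02 -0.01 -0.02]
```

>>> drive_tool(steps=[{"delta_pos": [0,0,0.001],"twist": [0,0,0]},{"delta_pos": [0,0,0.002],"twist": [0,0,0]},{"delta_pos": [0,0,0.003],"twist": [0,0,0]},{"delta_pos": [0,0,0.004],"twist": [0,0,0]},{"delta_pos": [0,0,0.005],"twist": [0,0,0]},{"delta_pos": [0,0,0.006],"twist": [0,0,0]},{"delta_pos": [0,0,0.006],"twist": [0,0,0]}])

```text
time_s: 12.15
tcp_pos: [0.5468, -0.2264, 0.2374]
tcp_rot: [-2.222, -2.221, 0.0]
force: [0.3, -0.4, -0.7]
width: 0.156
gripper_force: 30.0
```

```bash
python3 -c "
from h import *
goto([.547,-.231,.275],0)"
```

```text
t 12.15 tcp [ 0.54679879 -0.22644067  0.23738561] yawy -0.01632009852634577 F [ 0.27 -0.39 -0.65] T [-0.044 -0.121 -0.006] w 0.156 q7 0.02
dpos [-0.0046  0.0002 -0.0376] twist [-0.02 -0.   -0.02]
```

>>> drive_tool(steps=[{"delta_pos": [0,0,0.001],"twist": [0,0,0]},{"delta_pos": [0,0,0.002],"twist": [0,0,0]},{"delta_pos": [0,0,0.003],"twist": [0,0,0]},{"delta_pos": [0,0,0.004],"twist": [0,0,0]},{"delta_pos": [0,0,0.004],"twist": [0,0,0]}])

```text
time_s: 12.57
tcp_pos: [0.5468, -0.2265, 0.2334]
tcp_rot: [-2.222, -2.221, 0.0]
force: [0.1, -0.1, -1.0]
width: 0.153
gripper_force: 30.0
```

```bash
python3 -c "
from h import *
goto([.547,-.231,.275],0)"
```

```text
t 12.5667 tcp [ 0.54679126 -0.22647013  0.23335529] yawy -0.017135717632820142 F [ 0.09 -0.09 -1.  ] T [ 0.001 -0.14  -0.036] w 0.153 q7 0.02
dpos [-0.0045  0.0002 -0.0416] twist [-0.02 -0.01 -0.02]
```

>>> drive_tool(steps=[{"delta_pos": [0,0,0.002],"twist": [0,0,0]},{"delta_pos": [0,0,0.004],"twist": [0,0,0]},{"delta_pos": [0,0,0.006],"twist": [0,0,0]},{"delta_pos": [0,0,0.008],"twist": [0,0,0]},{"delta_pos": [0,0,0.01],"twist": [0,0,0]},{"delta_pos": [0,0,0.012],"twist": [0,0,0]},{"delta_pos": [0,0,0.014],"twist": [0,0,0]},{"delta_pos": [0,0,0.016],"twist": [0,0,0]},{"delta_pos": [0,0,0.016],"twist": [0,0,0]},{"delta_pos": [0,0,0.016],"twist": [0,0,0]}])

```text
time_s: 13.4
tcp_pos: [0.5469, -0.2264, 0.2175]
tcp_rot: [-2.222, -2.221, 0.0]
force: [0.1, 0.0, -1.2]
width: 0.152
gripper_force: 30.0
```

```bash
python3 -c "
from h import *
goto([.547,-.231,.275],0)"
```

```text
t 13.4 tcp [ 0.54686039 -0.22643924  0.21747532] yawy -0.013256646307253456 F [ 0.07  0.02 -1.21] T [-0.004 -0.112 -0.014] w 0.152 q7 0.01
dpos [-0.0046  0.0001 -0.0575] twist [-0.01 -0.   -0.01]
```

>>> drive_tool(steps=[{"delta_pos": [0,0,0.001],"twist": [0,0,0]},{"delta_pos": [0,0,0.002],"twist": [0,0,0]},{"delta_pos": [0,0,0.003],"twist": [0,0,0]},{"delta_pos": [0,0,0.003],"twist": [0,0,0]},{"delta_pos": [0,0,0.003],"twist": [0,0,0]}])

```text
time_s: 13.82
tcp_pos: [0.5469, -0.2264, 0.2146]
tcp_rot: [-2.222, -2.221, 0.0]
force: [0.2, 0.9, -1.0]
width: 0.154
gripper_force: 30.0
```

>>> drive_tool(steps=[{"delta_pos": [0,0,0.0005],"twist": [0,0,0]},{"delta_pos": [0,0,0.001],"twist": [0,0,0]},{"delta_pos": [0,0,0.001],"twist": [0,0,0]}])

```text
time_s: 14.07
tcp_pos: [0.5468, -0.2265, 0.2135]
tcp_rot: [-2.222, -2.221, 0.0]
force: [-0.9, 0.1, -1.8]
width: 0.153
gripper_force: 30.0
```

>>> drive_tool(steps=[{"delta_pos": [0,0,0.0005],"twist": [0,0,0]},{"delta_pos": [0,0,0.001],"twist": [0,0,0]},{"delta_pos": [0,0,0.001],"twist": [0,0,0]}])

```text
time_s: 14.32
tcp_pos: [0.5468, -0.2264, 0.2125]
tcp_rot: [-2.222, -2.221, 0.0]
force: [-0.7, 0.0, -1.1]
width: 0.154
gripper_force: 30.0
```

>>> drive_tool(steps=[{"delta_pos": [0,0,0.0005],"twist": [0,0,0]},{"delta_pos": [0,0,0.001],"twist": [0,0,0]},{"delta_pos": [0,0,0.001],"twist": [0,0,0]}])

```text
time_s: 14.57
tcp_pos: [0.5469, -0.2264, 0.2115]
tcp_rot: [-2.222, -2.221, 0.0]
force: [-0.2, -0.4, -2.5]
width: 0.155
gripper_force: 30.0
```

>>> drive_tool(steps=[{"delta_pos": [0,0,0.0005],"twist": [0,0,0]},{"delta_pos": [0,0,0.0005],"twist": [0,0,0]},{"delta_pos": [0,0,0.0005],"twist": [0,0,0]}])

```text
time_s: 14.82
tcp_pos: [0.5469, -0.2265, 0.2111]
tcp_rot: [-2.222, -2.221, 0.0]
force: [-0.1, -0.3, -1.7]
width: 0.154
gripper_force: 30.0
```

>>> drive_tool(steps=[{"delta_pos": [0,0,0.0005],"twist": [0,0,0]},{"delta_pos": [0,0,0.0005],"twist": [0,0,0]},{"delta_pos": [0,0,0.0005],"twist": [0,0,0]}])

```text
time_s: 15.07
tcp_pos: [0.5469, -0.2265, 0.2107]
tcp_rot: [2.222, 2.221, 0.0]
force: [-0.0, -0.6, -0.3]
width: 0.153
gripper_force: 30.0
```

>>> drive_tool(steps=[{"delta_pos": [0,0,0.0005],"twist": [0,0,0]},{"delta_pos": [0,0,0.0005],"twist": [0,0,0]},{"delta_pos": [0,0,0.0005],"twist": [0,0,0]}])

```text
time_s: 15.32
tcp_pos: [0.5472, -0.2265, 0.2105]
tcp_rot: [2.221, 2.221, 0.0]
force: [-0.8, -0.7, 4.2]
width: 0.154
gripper_force: 30.0
```

>>> drive_tool(steps=[{"delta_pos": [0,0,0.0005],"twist": [0,0,0]},{"delta_pos": [0,0,0.0005],"twist": [0,0,0]},{"delta_pos": [0,0,0.0005],"twist": [0,0,0]}])

```text
time_s: 15.57
tcp_pos: [0.5474, -0.2266, 0.2104]
tcp_rot: [2.221, 2.22, 0.001]
force: [0.4, -0.2, 8.7]
width: 0.155
gripper_force: 30.0
```

>>> drive_tool(steps=[{"delta_pos": [0,0,0.0005],"twist": [0,0,0]},{"delta_pos": [0,0,0.0005],"twist": [0,0,0]},{"delta_pos": [0,0,0.0005],"twist": [0,0,0]}])

```text
time_s: 15.82
tcp_pos: [0.5477, -0.2266, 0.2104]
tcp_rot: [2.22, 2.22, 0.001]
force: [-2.4, 0.5, 11.3]
width: 0.156
gripper_force: 30.0
```

Contact at about 35 mm depth, bearing about 12 N. Now I'll loosen the knob anticlockwise by 65°, compensating for the slight grip eccentricity.

>>> drive_tool(steps=[{"delta_pos": [0,0,0],"twist": [0,0,-4]},{"delta_pos": [0,-0.0001,0],"twist": [0,0,-8]},{"delta_pos": [0,-0.0002,0],"twist": [0,0,-12]},{"delta_pos": [-0.0001,-0.0003,0],"twist": [0,0,-16]},{"delta_pos": [-0.0001,-0.0004,0],"twist": [0,0,-20]}])

```text
time_s: 16.23
tcp_pos: [0.5476, -0.2266, 0.2104]
tcp_rot: [1.796, 2.574, 0.001]
force: [-0.4, -0.2, 10.4]
width: 0.152
gripper_force: 30.0
```

```bash
python3 -c "
from h import *
goto([.547,-.231,.275],0)"
```

```text
t 16.2333 tcp [ 0.54755196 -0.22660213  0.21036798] yawy 20.1813512356547 F [-0.37 -0.18 10.37] T [ 0.07   0.079 -0.095] w 0.152 q7 0.29
dpos [-0.004  -0.0019 -0.0646] twist [ 0.13  0.07 20.18]
```

>>> drive_tool(steps=[{"delta_pos": [0,-0.0001,0],"twist": [0,0,-4]},{"delta_pos": [0,-0.0002,0],"twist": [0,0,-8]},{"delta_pos": [-0.0001,-0.0003,0],"twist": [0,0,-12]},{"delta_pos": [-0.0001,-0.0004,0],"twist": [0,0,-16]},{"delta_pos": [-0.0001,-0.0005,0],"twist": [0,0,-20]},{"delta_pos": [-0.0002,-0.0006,0],"twist": [0,0,-24]},{"delta_pos": [-0.0002,-0.0007,0],"twist": [0,0,-28]},{"delta_pos": [-0.0002,-0.0007,0],"twist": [0,0,-32]},{"delta_pos": [-0.0003,-0.0008,0],"twist": [0,0,-36]},{"delta_pos": [-0.0003,-0.0009,0],"twist": [0,0,-40]},{"delta_pos": [-0.0003,-0.0009,0],"twist": [0,0,-44]},{"delta_pos": [-0.0003,-0.0009,0],"twist": [0,0,-48]}])

```text
time_s: 17.23
tcp_pos: [0.5472, -0.2267, 0.2104]
tcp_rot: [0.594, 3.082, 0.001]
force: [0.6, 0.6, 10.3]
width: 0.158
gripper_force: 30.0
```

>>> drive_tool(steps=[{"delta_pos": [0,0,0],"twist": [0,0,0]},{"delta_pos": [0,0,0],"twist": [0,0,0]},{"delta_pos": [0,0,0],"twist": [0,0,0]},{"delta_pos": [0,0,0],"twist": [0,0,0]},{"delta_pos": [0,0,0],"twist": [0,0,0]},{"delta_pos": [0,0,0],"twist": [0,0,0]},{"delta_pos": [0,0,0],"twist": [0,0,0]},{"delta_pos": [0,0,0],"twist": [0,0,0]},{"delta_pos": [0,0,0],"twist": [0,0,0]},{"delta_pos": [0,0,0],"twist": [0,0,0]},{"delta_pos": [0,0,0],"twist": [0,0,0]},{"delta_pos": [0,0,0],"twist": [0,0,0]},{"delta_pos": [0,0,0],"twist": [0,0,0]},{"delta_pos": [0,0,0],"twist": [0,0,0]},{"delta_pos": [0,0,0],"twist": [0,0,0]},{"delta_pos": [0,0,0],"twist": [0,0,0]},{"delta_pos": [0,0,0],"twist": [0,0,0]},{"delta_pos": [0,0,0],"twist": [0,0,0]}])

```text
time_s: 18.73
tcp_pos: [0.5473, -0.2267, 0.2104]
tcp_rot: [0.599, 3.081, 0.001]
force: [0.0, 0.8, 9.9]
width: 0.155
gripper_force: 30.0
```

```bash
python3 -c "
from h import *
goto([.547,-.2268,.2105],0)
snap('side','o_side'); snap('top','o_top')
a=cv2.imread('pics/e_side.png')[:,:,1].astype(int)"
```

```text
t 18.7333 tcp [ 0.54725087 -0.22671674  0.21038224] yawy 67.9995725619938 F [0.01 0.8  9.94] T [ 0.407 -0.291  0.046] w 0.155 q7 0.98
dpos [ 0.0002 -0.0002 -0.0001] twist [ 0.15  0.12 68.  ]
```

>>> drive_tool(steps=[{"delta_pos": [-0.0001,0.0001,0],"twist": [0,0,5]},{"delta_pos": [-0.0001,0.0001,0],"twist": [0,0,10]},{"delta_pos": [-0.0002,0.0002,0],"twist": [0,0,15]},{"delta_pos": [-0.0003,0.0003,0],"twist": [0,0,20]},{"delta_pos": [-0.0003,0.0004,0],"twist": [0,0,25]},{"delta_pos": [-0.0004,0.0005,0],"twist": [0,0,30]},{"delta_pos": [-0.0005,0.0006,0],"twist": [0,0,35]},{"delta_pos": [-0.0005,0.0007,0],"twist": [0,0,40]},{"delta_pos": [-0.0006,0.0008,0],"twist": [0,0,45]},{"delta_pos": [-0.0006,0.0009,0],"twist": [0,0,50]},{"delta_pos": [-0.0007,0.001,0],"twist": [0,0,55]},{"delta_pos": [-0.0008,0.0011,0],"twist": [0,0,60]},{"delta_pos": [-0.0008,0.0011,0],"twist": [0,0,65]}])

```text
time_s: 19.92
tcp_pos: [0.5477, -0.2266, 0.2104]
tcp_rot: [2.166, 2.272, 0.001]
force: [-1.5, 0.6, 11.3]
width: 0.152
gripper_force: 30.0
```

```bash
python3 -c "
from h import *
goto([.547,-.2268,.2105],-15)"
```

```text
t 19.9167 tcp [ 0.54772228 -0.22656239  0.21035914] yawy 2.744048823802082 F [-1.49  0.65 11.28] T [-0.008  0.352  0.04 ] w 0.152 q7 0.04
dpos [-0.0002 -0.0007 -0.0001] twist [ 0.12  0.04 17.74]
```

>>> drive_tool(steps=[{"delta_pos": [0,0,0],"twist": [0,0,4]},{"delta_pos": [0,0.0001,0],"twist": [0,0,8]},{"delta_pos": [0,0.0002,0],"twist": [0,0,11]}])

```text
time_s: 20.17
tcp_pos: [0.5477, -0.2265, 0.2103]
tcp_rot: [2.374, 2.055, 0.001]
force: [-1.7, -0.2, 12.3]
width: 0.153
gripper_force: 30.0
```

```bash
python3 -c "
from h import *
goto([.547,-.2268,.2105],-15)"
```

```text
t 20.1667 tcp [ 0.54773645 -0.22652999  0.210346  ] yawy -8.218065807293572 F [-1.65 -0.23 12.3 ] T [0.033 0.524 0.053] w 0.153 q7 -0.12
dpos [-0.0004 -0.0007 -0.0002] twist [0.1  0.04 6.78]
```

>>> drive_tool(steps=[{"delta_pos": [0,0,0],"twist": [0,0,3]},{"delta_pos": [0,0,0],"twist": [0,0,5]}])

```text
time_s: 20.33
tcp_pos: [0.5477, -0.2266, 0.2104]
tcp_rot: [2.46, 1.951, 0.001]
force: [-1.7, 0.3, 11.6]
width: 0.156
gripper_force: 30.0
```

```bash
python3 -c "
from h import *
goto([.547,-.2268,.2105],-15)"
```

```text
t 20.3333 tcp [ 0.54772743 -0.22655829  0.2103541 ] yawy -13.171099063457262 F [-1.74  0.28 11.56] T [-0.018  0.473  0.02 ] w 0.156 q7 -0.19
dpos [-0.0004 -0.0007 -0.0001] twist [0.1  0.03 1.83]
```

>>> drive_tool(steps=[{"delta_pos": [0,0,0],"twist": [0,0,3]},{"delta_pos": [0,0,0],"twist": [0,0,4]}])

```text
time_s: 20.5
tcp_pos: [0.5477, -0.2265, 0.2103]
tcp_rot: [2.527, 1.864, 0.001]
force: [-2.1, -0.2, 12.2]
width: 0.153
gripper_force: 30.0
```

```bash
python3 -c "
from h import *
goto([.547,-.2268,.2105],-15)"
```

```text
t 20.5 tcp [ 0.54773689 -0.22652659  0.21034698] yawy -17.178171729842717 F [-2.07 -0.16 12.18] T [0.062 0.504 0.044] w 0.153 q7 -0.25
dpos [-0.0005 -0.0006 -0.0002] twist [ 0.1   0.02 -2.18]
```

>>> drive_tool(steps=[{"delta_pos": [0,0,0],"twist": [0,0,3]},{"delta_pos": [0,0,0],"twist": [0,0,3]}])

```text
time_s: 20.67
tcp_pos: [0.5477, -0.2265, 0.2103]
tcp_rot: [2.575, 1.797, 0.001]
force: [-0.9, -0.8, 11.4]
width: 0.153
gripper_force: 30.0
```

>>> drive_tool(steps=[{"delta_pos": [0,0,-0.001],"twist": [0,0,0]},{"delta_pos": [0,0,-0.002],"twist": [0,0,0]},{"delta_pos": [0,0,-0.004],"twist": [0,0,0]},{"delta_pos": [0,0,-0.006],"twist": [0,0,0]},{"delta_pos": [0,0,-0.009],"twist": [0,0,0]},{"delta_pos": [0,0,-0.012],"twist": [0,0,0]}])

```text
time_s: 21.17
tcp_pos: [0.5468, -0.2264, 0.2209]
tcp_rot: [-2.573, -1.801, 0.001]
force: [0.1, -0.4, -5.2]
width: 0.154
gripper_force: 30.0
```

```bash
python3 -c "
from h import *
goto([.547,-.2268,.2105],-15)"
```

```text
t 21.1667 tcp [ 0.54679621 -0.22635475  0.220941  ] yawy -20.01680039956514 F [ 0.09 -0.39 -5.21] T [-0.057 -0.023 -0.037] w 0.154 q7 -0.28
dpos [-0.0003  0.0004  0.0104] twist [-0.06 -0.01 -5.02]
```

The drag of about 4 N on withdrawal fits plungers touching the wall. I'll keep drawing it straight out.

>>> drive_tool(steps=[{"delta_pos": [0,0,-0.003],"twist": [0,0,0]},{"delta_pos": [0,0,-0.007],"twist": [0,0,0]},{"delta_pos": [0,0,-0.011],"twist": [0,0,0]},{"delta_pos": [0,0,-0.015],"twist": [0,0,0]},{"delta_pos": [0,0,-0.019],"twist": [0,0,0]},{"delta_pos": [0,0,-0.023],"twist": [0,0,0]},{"delta_pos": [0,0,-0.027],"twist": [0,0,0]},{"delta_pos": [0,0,-0.031],"twist": [0,0,0]},{"delta_pos": [0,0,-0.036],"twist": [0,0,0]},{"delta_pos": [0,0,-0.042],"twist": [0,0,0]},{"delta_pos": [0,0,-0.05],"twist": [0,0,0]},{"delta_pos": [0,0,-0.06],"twist": [0,0,0]},{"delta_pos": [0,0,-0.07],"twist": [0,0,0]},{"delta_pos": [0,0,-0.08],"twist": [0,0,0]},{"delta_pos": [0,0,-0.08],"twist": [0,0,0]}])

```text
time_s: 22.42
tcp_pos: [0.5482, -0.2266, 0.3037]
tcp_rot: [2.571, 1.8, 0.003]
force: [0.2, 0.3, -0.3]
width: 0.154
gripper_force: 30.0
```

```bash
python3 -c "
from h import *
np.set_printoptions(precision=4,suppress=True)
goto([.547,-.2268,.36],0)
s=manip.read_state()['tcp_pos']; print(s)
for c,bg in(('side','side0'),('top','top0')):
    snap(c,'x_'+c); u,v=proj(c,s-[0,0,.1136]); print(c,u,v)
    for l in('nose_a','gauge_head'): print(l,[(np.round(x['uv'],1),round(x['confidence'],2)) for x in manip.look_for(l,c)[:3]])
    a=cv2.imread(f'pics/{bg}.png').astype(float);b=cv2.imread(f'pics/x_{c}.png').astype(float)
    d=np.abs(a-b).sum(2); u,v=int(u),int(v); r0,c0=max(v-18,0),u-22
    for r in range(r0,r0+32): print(r,''.join('#' if x>50 else '.' for x in d[r,c0:c0+46]))
    print(c0)
"
```

```text
t 22.4167 tcp [ 0.5482 -0.2266  0.3037] yawy -20.019912458873815 F [ 0.18  0.26 -0.29] T [-0.055 -0.026  0.045] w 0.154 q7 -0.23
dpos [-0.0006 -0.0008 -0.0563] twist [  0.2    0.04 -20.02]
[ 0.5482 -0.2266  0.3037]
side 411.6897818090833 162.00885969827885
nose_a []
gauge_head [(array([412.9, 136. ]), 0.72), (array([405.5, 205.4]), 0.33), (array([242.8, 306.4]), 0.31)]
144 .......................#####..................
145 .......................#####..................
146 ......................#######.................
147 .......................#..##..................
148 ......................######..................
149 ......................##.###..................
150 .......................#####..................
151 ......................##.###..................
152 ......................#..###..................
153 .....................######...................
154 ......................#..###..................
155 ......................#.###...................
156 ......................#####...................
157 ......................#.####..................
158 ..........
[... 1938 characters left out ...]
.......##############.........###
224 ....................############............##
225 .....................#########..............##
226 ......................#####.................##
227 .......................###..................##
228 ........................##..................##
229 ........................##..................##
230 .....................#..#..................###
231 ........................##.................###
232 .......................###.................###
233 .......................##.................####
234 .......................#..................####
235 ..........................................####
236 .........................................#####
445
```

>>> drive_tool(steps=[{"delta_pos": [0,0,-0.02],"twist": [0,0,0]},{"delta_pos": [0,0,-0.045],"twist": [0,0,0]},{"delta_pos": [0.02,-0.008,-0.056],"twist": [0,0,-1]},{"delta_pos": [0.05,-0.019,-0.056],"twist": [0,0,-2]},{"delta_pos": [0.085,-0.033,-0.056],"twist": [0,0,-3]},{"delta_pos": [0.12,-0.046,-0.056],"twist": [0,0,-4]},{"delta_pos": [0.155,-0.06,-0.056],"twist": [0,0,-5]},{"delta_pos": [0.19,-0.073,-0.056],"twist": [0,0,-6]},{"delta_pos": [0.225,-0.087,-0.056],"twist": [0,0,-7]},{"delta_pos": [0.26,-0.1,-0.056],"twist": [0,0,-8]},{"delta_pos": [0.295,-0.114,-0.056],"twist": [0,0,-9]},{"delta_pos": [0.33,-0.128,-0.056],"twist": [0,0,-10]},{"delta_pos": [0.365,-0.141,-0.056],"twist": [0,0,-11]},{"delta_pos": [0.395,-0.153,-0.056],"twist": [0,0,-12]},{"delta_pos": [0.42,-0.162,-0.056],"twist": [0,0,-12]},{"delta_pos": [0.4345,-0.168,-0.056],"twist": [0,0,-12]},{"delta_pos": [0.4345,-0.168,-0.05],"twist": [0,0,-12]},{"delta_pos": [0.4345,-0.168,-0.03],"twist": [0,0,-12]},{"delta_pos": [0.4345,-0.168,-0.015],"twist": [0,0,-12]},{"delta_pos": [0.4345,-0.168,-0.01],"twist": [0,0,-12]}])

```text
time_s: 24.38
tcp_pos: [0.5368, 0.2381, 0.3084]
tcp_rot: [-2.371, -2.06, 0.006]
force: [-0.9, 0.0, -2.0]
width: 0.156
gripper_force: 30.0
```

>>> drive_tool(steps=[{"delta_pos": [0,0,0],"twist": [0,0,0]},{"delta_pos": [0,0,0],"twist": [0,0,0]},{"delta_pos": [0,0,0],"twist": [0,0,0]},{"delta_pos": [0,0,0],"twist": [0,0,0]}])

```text
time_s: 24.72
tcp_pos: [0.5384, 0.2395, 0.312]
tcp_rot: [2.371, 2.06, 0.002]
force: [0.7, 0.2, -1.8]
width: 0.151
gripper_force: 30.0
```

```bash
cat > cmp.py <<'E'
from h import *
import sys
np.set_printoptions(precision=4,suppress=True)
goto([.5389,.2389,.1286],-8)
s=manip.read_state()['tcp_pos']
def show(im,bg,tcp,c):
    u,v=proj(c,tcp-[0,0,.1136]); print(c,'pred',u,v)
    d=np.abs(cv2.imread(f'pics/{bg}.png').astype(float)-cv2.imread(f'pics/{im}.png').astype(float)).sum(2); r0,c0=max(int(v)-14,0),int(u)-20
    for r in range(r0,r0+26): print(r,''.join('#' if x>60 else '.' for x in d[r,c0:c0+40]))
    print('c0',c0)
n=sys.argv[1]
for c in('side','top'):
    snap(c,n+'_'+c); 
    if n=='r': show('l_'+c,c+'0',np.array([.5396,.2402,.3134]),c)
    show(n+'_'+c,c+'0',s,c)
E
python3 cmp.py r
```

```text
t 24.7167 tcp [0.5384 0.2395 0.312 ] yawy -8.035291987113398 F [ 0.69  0.22 -1.76] T [-0.067 -0.085 -0.037] w 0.151 q7 -0.92
dpos [-0.0006  0.0004  0.1834] twist [ 0.07 -0.05 -0.04]
side pred 202.7565224445456 267.00301284635486
253 ................#######.................
254 ................########................
255 ................########................
256 ................########................
257 ................########................
258 ...................#####................
259 .................#######................
260 ................########................
261 ..............###########...............
262 ..............###########...............
263 ..................#######...............
264 ..................########..............
265 .................##########.............
266 ............#.....#####...#####.........
267 ............##....###......####.........
268 ............####...#.......#####........
269 .............#####............##........
270 .................####.....#..###........
271 ....................####..##.###........
272 ............
[... 3276 characters left out ...]
##................
224 #....###################................
225 #........###############................
226 ...#.......#############................
227 .......##...############..######........
228 ........#.....##########.#########......
229 .......##.......########.##########.....
230 ..................######.############...
231 ....................####.############...
232 .....................###.#############..
233 .....................###.###############
234 .........#...........###################
235 ...........#.........###################
236 ......#.#............###..##############
237 .....................###..##############
238 .............#..............############
c0 153
```

Run:
```python
from h import *
np.set_printoptions(precision=3,suppress=True)
s=manip.read_state()['tcp_pos']
for nm,t in (('now',s),('l',np.array([.5396,.2402,.3134]))):
    h=t-[0,0,.1136]
    for c in('side','top'):
        for ps in(0,6,12,18):
            a=np.radians(ps); d=np.array([np.cos(a),np.sin(a),0])*.015; p,q=proj(c,h+d),proj(c,h-d); print(nm,c,ps,p,q,'ang',np.degrees(np.arctan2(q[1]-p[1],q[0]-p[0])))
def edge(im,bg,c,u,v,sgn):  # principal lines of lower silhouette edge (side)
    d=np.abs(cv2.imread(f'pics/{bg}.png').astype(float)-cv2.imread(f'pics/{im}.png').astype(float)).sum(2)
    d=cv2.GaussianBlur(d,(0,0),.7); pts=[]
    for x in range(int(u)-6,int(u)+6):
        col=d[int(v)-3:int(v)+11,x]; k=np.where(col>50)[0]
        if len(k): 
            i=k[-1]; f=(col[i]-50)/(col[i]-col[i+1]) if i+1<len(col) else 0; pts.append((x,int(v)-3+i+f))
    p=np.array(pts); A=np.polyfit(p[:,0],p[:,1],1); print(im,'lower edge ang',np.degrees(np.arctan(A[0])),'resid',np.std(p[:,1]-np.polyval(A,p[:,0])))
edge('l_side','side0','side',203,268,1); edge('r_side','side0','side',203.7,269.5,1)
g=lambda n:cv2.imread(f'pics/{n}.png')[:,:,1].astype(int)
for n in('l_top','r_top','top0'): print(n); print(g(n)[214:242:2,166:184])
```

```text
now side 0 [196.988 263.623] [211.452 272.915] ang 32.71563708673622
now side 6 [195.98  264.172] [212.461 272.337] ang 26.354961346677392
now side 12 [195.058 264.766] [213.375 271.715] ang 20.7766390331142
now side 18 [194.23  265.399] [214.182 271.057] ang 15.831588442280019
now top 0 [173.683 218.585] [172.934 237.46 ] ang 92.27011553141071
now top 6 [172.686 218.634] [173.936 237.41 ] ang 86.19186719101351
now top 12 [171.696 218.785] [174.93  237.257] ang 80.06918675753178
now top 18 [170.724 219.037] [175.907 237.003] ang 73.90717177176228
l side 0 [195.641 262.437] [210.078 271.702] ang 32.68950570097017
l side 6 [194.63  262.983] [211.091 271.125] ang 26.3178513307507
l side 12 [193.704 263.576] [212.007 270.505] ang 20.736077234164927
l side 18 [192.873 264.208] [212.818 269.849] ang 15.792907194429375
l top 0 [172.9   217.571] [172.147 236.478] ang 92.28244694001454
l top 6 [171.902 217.62 ] [173.15  236.428] ang 86.20256305188433
l top 12 [170.91  217.772] [174.146 236.275] ang 80.0780228371583
l top 18 [169.936 218.025] [175.125 236.02 ] ang 73.91400649228022
l_side lowe
[... 2590 characters left out ...]
146 143 140 135 131 127]
 [160 159 158 157 158 160 159 159 159 152 135 123 117 116 115 115 116 116]
 [162 160 159 157 158 159 157 156 158 155 141 125 119 119 118 117 120 123]
 [158 158 158 157 159 162 163 162 162 161 151 127 103  88  80  75  76  86]
 [159 159 159 157 158 160 162 162 162 159 143 106  68  53  51  50  51  52]
 [157 157 157 155 157 159 160 162 161 154 130  91  60  51  50  52  50  50]
 [158 157 157 158 159 160 160 159 159 158 147 116  78  57  53  51  51  48]
 [162 161 161 161 158 157 159 160 164 165 162 151 129 107  88  72  59  49]
 [159 161 163 162 159 156 156 159 162 164 163 159 148 134 121 112 105 102]
 [158 159 159 159 159 160 160 160 161 162 163 160 153 137 127 126 126 126]]
```

>>> drive_tool(steps=[{"delta_pos": [0,0,0.03],"twist": [0,0,1]},{"delta_pos": [0,0,0.06],"twist": [0,0,1]},{"delta_pos": [0,0,0.09],"twist": [0,0,1]},{"delta_pos": [0,0,0.11],"twist": [0,0,1]},{"delta_pos": [0,0,0.12],"twist": [0,0,1]},{"delta_pos": [0,0,0.125],"twist": [0,0,1]},{"delta_pos": [0,0,0.125],"twist": [0,0,1]},{"delta_pos": [0,0,0.125],"twist": [0,0,1]},{"delta_pos": [0,0,0.125],"twist": [0,0,1]},{"delta_pos": [0,0,0.125],"twist": [0,0,1]},{"delta_pos": [0,0,0.125],"twist": [0,0,1]}])

```text
time_s: 25.73
tcp_pos: [0.5384, 0.2395, 0.1871]
tcp_rot: [2.389, 2.039, 0.002]
force: [0.8, -0.2, -1.6]
width: 0.153
gripper_force: 30.0
```

Run:
```python
from h import *
np.set_printoptions(precision=3,suppress=True)
goto([.5389,.2389,.1286],-8)
s=manip.read_state()['tcp_pos']
for c in('side','top'):
    snap(c,'q_'+c)
    g=lambda n:cv2.imread(f'pics/{n}.png')[:,:,1].astype(int)
    print(c,'head',proj(c,s-[0,0,.1136]),'z.10',proj(c,[s[0],s[1],.10]), 'z.08',proj(c,[s[0],s[1],.08]),'z.05',proj(c,[s[0],s[1],.05]))
print('q_side handle/head'); print(g('q_side')[310:350:2,198:232])
print('orig handle'); print(g('side0')[324:360:3,202:232])
print('q_top'); print(g('q_top')[216:248:2,172:204])
```

```text
t 25.7333 tcp [0.538 0.24  0.187] yawy -9.022818976350457 F [ 0.79 -0.23 -1.6 ] T [-0.104 -0.079  0.022] w 0.153 q7 -1.04
dpos [-0.001  0.001  0.059] twist [ 0.08 -0.04 -1.02]
side head [216.058 343.502] z.10 [213.68  328.708] z.08 [215.48  339.909] z.05 [218.079 356.081]
top head [193.879 237.574] z.10 [190.002 235.76 ] z.08 [192.945 237.137] z.05 [197.109 239.085]
q_side handle/head
[[163 164 163 160 158 160 170 167 170 161 132 104 104 104  98  71 136 170
  168 162 162 165 164 159 159 164 168 168 165 159 162 162 162 166]
 [161 163 164 162 160 160 166 165 166 172 155 136 137 128 113  87  97 153
  169 169 168 165 162 159 161 164 168 162 161 161 162 161 162 160]
 [160 160 157 157 157 158 160 162 162 163 154 139 137 129 113  93  80 145
  168 170 169 169 167 167 168 171 173 165 163 165 164 167 167 171]
 [166 164 170 167 162 168 156 158 161 164 164 147 135 134 125 105  82 127
  165 172 167 167 163 167 166 165 164 164 168 164 164 167 172 169]
 [167 166 165 164 162 160 163 162 163 166 167 153 136 138 123 114  81  93
  142 162 168 164 160 152 159 162 163 167 170 166 171 168 156 135]
 [166 1
[... 5056 characters left out ...]
0  72  83 113 135 148 157 160 158]
 [ 38  38  37  36  37  37  38  39  43  44  47  51  56  57  60  61  63  65
   69  75  77  75  74  74  72  78 102 129 142 147 149 147]
 [ 37  37  37  37  37  37  36  37  36  35  37  35  37  38  42  46  52  56
   64  81 108 128 128 115  93  77  88 117 134 139 139 137]
 [ 39  39  39  38  38  38  37  38  37  37  38  37  36  37  36  36  36  38
   42  49  67  98 121 121 102  80  80 106 131 143 143 141]
 [ 47  46  46  43  43  44  43  41  42  40  38  38  38  36  36  36  36  36
   36  35  36  42  58  71  73  68  72 100 132 147 150 146]
 [ 54  53  52  51  49  48  47  47  47  46  45  43  42  41  40  39  39  39
   38  36  36  36  35  35  37  40  49  82 121 143 149 149]]
```

>>> drive_tool(steps=[{"delta_pos": [-0.0007,0.0006,0.004],"twist": [0,0,0]},{"delta_pos": [-0.0007,0.0006,0.009],"twist": [0,0,0]},{"delta_pos": [-0.0007,0.0006,0.014],"twist": [0,0,0]},{"delta_pos": [-0.0007,0.0006,0.016],"twist": [0,0,0]},{"delta_pos": [-0.0007,0.0006,0.018],"twist": [0,0,0]},{"delta_pos": [-0.0007,0.0006,0.019],"twist": [0,0,0]},{"delta_pos": [-0.0007,0.0006,0.02],"twist": [0,0,0]},{"delta_pos": [-0.0007,0.0006,0.02],"twist": [0,0,0]}])

```text
time_s: 26.5
tcp_pos: [0.5384, 0.2386, 0.1659]
tcp_rot: [-2.389, -2.04, 0.0]
force: [-0.4, 0.5, -1.7]
width: 0.153
gripper_force: 30.0
```

>>> drive_tool(steps=[{"delta_pos": [0,0,0.001],"twist": [0,0,0]},{"delta_pos": [0,0,0.002],"twist": [0,0,0]},{"delta_pos": [0,0,0.002],"twist": [0,0,0]}])

```text
time_s: 26.75
tcp_pos: [0.5384, 0.2386, 0.164]
tcp_rot: [-2.389, -2.04, 0.0]
force: [0.1, 0.4, -1.1]
width: 0.159
gripper_force: 30.0
```

>>> drive_tool(steps=[{"delta_pos": [0,0,0.001],"twist": [0,0,0]},{"delta_pos": [0,0,0.002],"twist": [0,0,0]},{"delta_pos": [0,0,0.002],"twist": [0,0,0]}])

```text
time_s: 27.0
tcp_pos: [0.5384, 0.2385, 0.1619]
tcp_rot: [-2.389, -2.04, 0.0]
force: [0.2, 1.0, -1.5]
width: 0.156
gripper_force: 30.0
```

It has entered the slot freely. I'll keep lowering, then feel for the floor.

>>> drive_tool(steps=[{"delta_pos": [0,0,0.001],"twist": [0,0,0]},{"delta_pos": [0,0,0.002],"twist": [0,0,0]},{"delta_pos": [0,0,0.003],"twist": [0,0,0]},{"delta_pos": [0,0,0.004],"twist": [0,0,0]},{"delta_pos": [0,0,0.004],"twist": [0,0,0]}])

```text
time_s: 27.42
tcp_pos: [0.5384, 0.2385, 0.1579]
tcp_rot: [-2.389, -2.04, 0.0]
force: [-0.0, 0.6, -1.9]
width: 0.153
gripper_force: 30.0
```

>>> drive_tool(steps=[{"delta_pos": [0,0,0.0015],"twist": [0,0,0]},{"delta_pos": [0,0,0.003],"twist": [0,0,0]},{"delta_pos": [0,0,0.0045],"twist": [0,0,0]},{"delta_pos": [0,0,0.006],"twist": [0,0,0]},{"delta_pos": [0,0,0.0075],"twist": [0,0,0]},{"delta_pos": [0,0,0.009],"twist": [0,0,0]},{"delta_pos": [0,0,0.009],"twist": [0,0,0]}])

```text
time_s: 28.0
tcp_pos: [0.5383, 0.2385, 0.1487]
tcp_rot: [-2.389, -2.04, 0.001]
force: [0.6, 0.3, -1.3]
width: 0.155
gripper_force: 30.0
```

>>> drive_tool(steps=[{"delta_pos": [0,0,0.0015],"twist": [0,0,0]},{"delta_pos": [0,0,0.003],"twist": [0,0,0]},{"delta_pos": [0,0,0.0045],"twist": [0,0,0]},{"delta_pos": [0,0,0.006],"twist": [0,0,0]},{"delta_pos": [0,0,0.0075],"twist": [0,0,0]},{"delta_pos": [0,0,0.009],"twist": [0,0,0]},{"delta_pos": [0,0,0.01],"twist": [0,0,0]},{"delta_pos": [0,0,0.01],"twist": [0,0,0]}])

```text
time_s: 28.67
tcp_pos: [0.5384, 0.2385, 0.1388]
tcp_rot: [-2.389, -2.04, 0.001]
force: [-0.4, -0.2, -1.0]
width: 0.154
gripper_force: 30.0
```

>>> drive_tool(steps=[{"delta_pos": [0,0,0.0015],"twist": [0,0,0]},{"delta_pos": [0,0,0.003],"twist": [0,0,0]},{"delta_pos": [0,0,0.0045],"twist": [0,0,0]},{"delta_pos": [0,0,0.006],"twist": [0,0,0]},{"delta_pos": [0,0,0.007],"twist": [0,0,0]},{"delta_pos": [0,0,0.008],"twist": [0,0,0]},{"delta_pos": [0,0,0.008],"twist": [0,0,0]}])

```text
time_s: 29.25
tcp_pos: [0.5383, 0.2385, 0.1309]
tcp_rot: [-2.389, -2.04, 0.0]
force: [-0.5, 0.5, -1.2]
width: 0.156
gripper_force: 30.0
```

>>> drive_tool(steps=[{"delta_pos": [0,0,0.0005],"twist": [0,0,0]},{"delta_pos": [0,0,0.001],"twist": [0,0,0]},{"delta_pos": [0,0,0.001],"twist": [0,0,0]}])

```text
time_s: 29.5
tcp_pos: [0.5385, 0.2385, 0.13]
tcp_rot: [-2.389, -2.04, 0.0]
force: [-0.3, 0.2, -1.0]
width: 0.156
gripper_force: 30.0
```

>>> drive_tool(steps=[{"delta_pos": [0,0,0.0005],"twist": [0,0,0]},{"delta_pos": [0,0,0.0008],"twist": [0,0,0]},{"delta_pos": [0,0,0.0008],"twist": [0,0,0]}])

```text
time_s: 29.75
tcp_pos: [0.5385, 0.2385, 0.1292]
tcp_rot: [-2.389, -2.04, 0.0]
force: [0.3, -0.2, -1.1]
width: 0.15
gripper_force: 30.0
```

>>> drive_tool(steps=[{"delta_pos": [0,0,0.0005],"twist": [0,0,0]},{"delta_pos": [0,0,0.0005],"twist": [0,0,0]},{"delta_pos": [0,0,0.0005],"twist": [0,0,0]}])

```text
time_s: 30.0
tcp_pos: [0.5384, 0.2386, 0.1288]
tcp_rot: [-2.389, -2.04, 0.0]
force: [0.2, 0.4, -1.0]
width: 0.154
gripper_force: 30.0
```

>>> drive_tool(steps=[{"delta_pos": [0,0,0.0003],"twist": [0,0,0]},{"delta_pos": [0,0,0.0003],"twist": [0,0,0]},{"delta_pos": [0,0,0.0003],"twist": [0,0,0]}])

```text
time_s: 30.25
tcp_pos: [0.5385, 0.2386, 0.1286]
tcp_rot: [2.389, 2.04, 0.0]
force: [0.7, 0.2, 0.0]
width: 0.157
gripper_force: 30.0
```

>>> drive_tool(steps=[{"delta_pos": [0,0,0.0003],"twist": [0,0,0]},{"delta_pos": [0,0,0.0003],"twist": [0,0,0]},{"delta_pos": [0,0,0.0003],"twist": [0,0,0]}])

```text
time_s: 30.5
tcp_pos: [0.5386, 0.2387, 0.1285]
tcp_rot: [2.389, 2.04, 0.001]
force: [-0.6, -0.0, 3.7]
width: 0.156
gripper_force: 30.0
```

>>> drive_tool(grip=70, steps=[{"delta_pos": [0,0,0],"twist": [0,0,0]},{"delta_pos": [0,0,0],"twist": [0,0,0]},{"delta_pos": [0,0,0],"twist": [0,0,0]},{"delta_pos": [0,0,0],"twist": [0,0,0]},{"delta_pos": [0,0,0],"twist": [0,0,0]},{"delta_pos": [0,0,0],"twist": [0,0,0]},{"delta_pos": [0,0,0],"twist": [0,0,0]},{"delta_pos": [0,0,0],"twist": [0,0,0]},{"delta_pos": [0,0,0],"twist": [0,0,0]},{"delta_pos": [0,0,0],"twist": [0,0,0]},{"delta_pos": [0,0,0],"twist": [0,0,0]}])

```text
time_s: 31.42
tcp_pos: [0.5384, 0.2386, 0.1282]
tcp_rot: [-2.389, -2.04, 0.0]
force: [0.4, -0.2, -0.4]
width: 0.7
gripper_force: 0.0
```

>>> drive_tool(steps=[{"delta_pos": [0,0,-0.01],"twist": [0,0,0]},{"delta_pos": [0,0,-0.03],"twist": [0,0,0]},{"delta_pos": [0,0,-0.06],"twist": [0,0,0]},{"delta_pos": [0,0,-0.09],"twist": [0,0,0]},{"delta_pos": [0,0,-0.12],"twist": [0,0,0]},{"delta_pos": [0,0,-0.15],"twist": [0,0,0]},{"delta_pos": [0,0,-0.17],"twist": [0,0,0]},{"delta_pos": [0,0,-0.18],"twist": [0,0,0]},{"delta_pos": [0,0,-0.18],"twist": [0,0,0]},{"delta_pos": [0,0,-0.18],"twist": [0,0,0]}])

```text
time_s: 32.25
tcp_pos: [0.5383, 0.2383, 0.308]
tcp_rot: [2.389, 2.04, -0.0]
force: [-0.3, -0.7, -0.6]
width: 0.7
gripper_force: 0.0
```

Run:
```python
from h import *
np.set_printoptions(precision=4,suppress=True)
goto([.5389,.2389,.1286],-8)
uv={}
for c in('side','top'):
    b=snap(c,'z_'+c)[:,:,::-1]
    r=manip.outline_of('gauge_knob',c)
    for q in r[:2]:
        ys,xs=np.nonzero(q['region']); print(c,round(q['confidence'],2),xs.min(),xs.max(),ys.min(),ys.max(),q['uv'])
    print(c,'small/large',[[np.round(x['uv'],1) for x in manip.look_for(l,c)[:1]] for l in('small_gauge_mid','large_gauge_mid')])
a=cv2.imread('pics/side0.png').astype(float);b=cv2.imread('pics/z_side.png').astype(float)
d=np.abs(a-b).sum(2)
for r in range(284,366,2): print(r,''.join('#' if x>70 else '.' for x in d[r,195:285]))
```

```text
t 32.25 tcp [0.5383 0.2383 0.308 ] yawy -9.028956483728576 F [-0.28 -0.68 -0.62] T [-0.056 -0.063 -0.057] w 0.7 q7 -0.93
dpos [0.0008 0.0005 0.1794] twist [ 0.01  0.01 -1.03]
side 0.68 203 216 291 313 [211.2, 301.4]
side small/large [[array([243. , 308.1])], [array([270. , 262.2])]]
top small/large [[array([448.8, 231.2])], [array([259.2, 222.2])]]
284 ..........................................................................................
286 ..........................................................................................
288 ..........................................................................................
290 ..............###.........................................................................
292 .........##........#......................................................................
294 ..........................................................................................
296 ..........................................................................................
298 ...............#.#..............................................................
[... 2445 characters left out ...]
...................................
352 .........................#................................................................
354 ..........................................................................................
356 ..........................................................................................
358 ..........................................................................................
360 ..........................................................................................
362 ..........................................................................................
364 ..........................................................................................
```

The gauge stands exactly where it did at the start, the other two have not moved, and its crossbar was visibly longer when drawn out. I'm handing the job in.

```bash
python3 -c "
from rig import manip
print(manip.job_done())"
```

```text
the job is handed in; nothing more can be done
None
```

I gauged the bore with the middle gauge, tightened the knob, drew it straight out and set it back upright in its own slot, then handed the job in at about 32 s. I judged that the size was taken and held from about 4 N of drag on withdrawal and a visibly longer crossbar, and the other two gauges looked unmoved.

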